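# Wedge the sprung sherd clamp open to the rider

### The job

Open the sherd clamp ready for the next glue-up: draw the blue wedge out of its covered rest by its thin tongue, put it down flat on the bench and let go, take it again by its thick tail and push it, tongue first and lying flat, between the clamp's fence and the roller of the sprung arm. Drive it in until the arm's pointer stands in line with the middle of the red rider on the scale, then let go so that the wedge alone holds the arm there. Do not shift the rider, and leave the flint flake, terracotta sherd, jar and brush on the bench where they are.

Things in the scene. Friction and masses are not known exactly. Their poses are not given: they have to be found in the camera images.
- wedge: Blue plastic wedge, 200 mm long, 40 mm high, about 0.16 kg, lying flat, tail in the rest, the front 100 mm sticking out. Origin: on its underside below the middle of the tail; +x along it to the tongue, z up. Straight side: y = -21 mm all along. Tail: x -35 to 35 mm, 42 mm thick (y -21 to 21). Taper: x 35 to 130 mm, its +y side closes in evenly from y = 21 to -9.
- tongue (a point): Middle of the wedge's tongue, at (147.5, -15, 20) mm in the wedge's frame; axes as the wedge's. The tongue is the thin front end of the wedge: x 130 to 165 mm, 12 mm thick (y -21 to -9), parallel sides.
- rest: The wedge's rest, fixed: a wooden garage with clear roof, 110 (x) x 68 x 52 mm high, open only at its +x end, cavity 52 mm wide, 46 mm high, bench as floor. Origin: centre of its underside; +x points out of the mouth, which is at x = 55 mm. The roof keeps the tail from being gripped until the wedge has been drawn out straight along +x by 100 mm or more.
- jig: Sherd clamp, fixed: grey plate 8 mm thick, x -100 to 150, y -30 to 235 mm. Origin: at bench level; +x is the way the wedge goes in, z up. Aluminium fence: face at y = 0, x -15 to 110 mm, 36 mm high above the plate, body on the -y side. The wedge slides on the plate in +x, tongue first, straight side along the fence, taper against the roller. The plate is clear at x below -15 mm.
- roller (a point): Middle of the steel roller on the arm's end: 24 mm across, does not spin, top 46 mm above the bench. At rest its centre is at x = 0, y = 32 mm in the clamp's frame, leaving a 20 mm gap to the fence. It moves away from the fence (+y) as the wedge goes in.
- tensioner (a joint): Sprung orange arm, hinged on a post (clamp x 80, y 36 mm, top 58 mm above the bench). 0 = at rest on its stop; grows as the roller is pushed off the fence (max 0.30 rad), 8 mm per 0.1 rad. Once the taper touches, 10 mm more wedge opens it 3.2 mm, 0.04 rad. The spring presses back with 3 N at rest, 6 N at 0.2 rad; friction on fence and roller holds the wedge where it is left.
- rider (a joint): Red rider, 10 mm wide along the arc, 22 mm deep, 12 mm high, on the white scale block with black ticks. It turns about the arm's pivot and is counted like the arm: the pointer stands at the rider's middle when both joint values are equal. Set between 0.07 and 0.20 rad at the start; it stays unless knocked.
- pointer_tip (a point): Tip of the arm's black pointer, 170 mm from the pivot. At rest it is at x = 80, y = 206 mm in the clamp's frame, 25 mm above the bench; it moves towards the clamp's +x as the arm is pushed out.
- rider_mark (a point): Middle of the rider's edge nearest the pivot, on the 170 mm arc of the pointer tip: where the pointer tip should stand.
- flint_flake: Bystander: dark brown flint flake, about 75 mm, 12 mm thick, lying on the bench. Origin: centre of its underside.
- red_sherd: Bystander: terracotta sherd, about 95 mm, 6 mm thick, lying on the bench. Origin: centre of its underside.
- paste_jar: Bystander: amber glass jar with lid, 56 mm across, 75 mm high, standing on the bench. Origin: centre of its underside.
- brush: Bystander: brush 170 mm long, lying on the bench. Origin: centre of its underside.
There are look-alikes about, which are no part of the job. What is shaped like the rest but turquoise is not meant.

How it is judged:
By the outcome, as a careful person would: the job done as asked, in the order asked, and still so for the second after the job is handed in, with the robot touching nothing.
It also fails if it takes over 54 s, if anything falls off the work surface, if the arm or the gripper's body presses on something with over 40 N, if the wrist force passes 120 N, or if a joint passes its speed limit or range.

### The arm

A 7-joint arm with a two-finger parallel gripper is mounted at the origin on the work surface. World frame = base frame: x ahead of the robot, y to its left, z up, the work surface at z = 0. Lengths are in mm, angles in rad, forces in N, time in s.
With the tool pointing down it reaches from about 400 to 750 mm from the base axis. Payload 19.5 kg.
Tool frame: the origin (TCP) lies midway between the tips of the shut fingers; the grasp point (between the pads) lies 19 mm behind it; z points along the fingers, y is the direction in which the jaws open and shut (so a half turn about z gives the same grasp; the last joint's range is limited). The gripper opens to 85 mm and grips with 20 to 120 N. Pads are 22 mm wide; open, the fingers measure 114 mm over their backs; the gripper's body (76 mm by 85 mm) begins 54 mm behind the grasp point. The pads swing forward as they close: fully open they stand 13 mm farther back than shut.
Start: joints at [-1.258, 0.707, -0.028, 1.485, 0.022, 0.951, -0.075], TCP at [199.743, 539.164, 231.268] pointing down, gripper open.
Joint ranges: [-2.71, 2.71], [-0.32, 2.16], [-1.57, 1.52], [0, 2.45], [-1.46, 4.6], [0, 2.02], [-2.83, 2.83]. Speed limits (rad/s): [1.89, 1.89, 2.57, 2.57, 3.01, 3.01, 3.01].

### API

Orientations are given as a 3x3 rotation matrix whose columns are the frame's x, y, z axes.
In Python, from station import monitor, eyes, ctrl gives the robot as it stands. The module is installed in compiled form; this text tells all that it offers.
- The arm moves only by the tool arm_command, never from a script. Its argument "steps" is a list of rows, each a list of 7 numbers: the closure in counts, from 0 (fully open) to 255 (shut), then the shift along the tool's x, y, z in mm, then the turn, a rotation vector about the tool's x, y, z in units of 6 degrees (1.0 is 6 degrees). In form: [[hand, x, y, z, wx, wy, wz], ...]. A call has 1 to 12 rows; each row shifts and turns the commanded pose from where the row before left it, along the tool's axes as they then stand; what a row does not reach is not made up. A row lasts 1/12 s, in which the tool goes at most 41.7 mm and 7.16 degrees, less where a joint would pass 70% of its speed; a pose out of reach is approached as far as the arm can. A call with a gripper value outside its range is refused whole. The fingers move at their own pace and stop on an object; the grip force is fixed at half the most. Time passes only in rows, so rows that do not move let the fingers close. It gives the time, the measured TCP pose, the force and the opening at its end, in the units of the state.
- monitor.get_state(): the state, without advancing time (a new reading comes with each control period).
- eyes.snapshot(name): name is "side" or "top" or "wrist"; returns a dict with "color" (400x640x3 uint8, blue, green, red), "range_z" (400x640 float32, mm along the optical axis (not along the pixel's ray), 0 where there is no reading), "mtx" (3x3 intrinsics, pixels), "origin" and "attitude" of the camera in the world. Camera axes: x right, y down, z forward; pixel columns grow to the right and rows downward; lengths in mm; the calibration is good to about 2 mm. The wrist camera is an equidistant fisheye: a pixel r from the principal point sees the ray r / f radians off the axis. A picture is of the moment at which its call begins.
- ctrl.close_job(): hands the job in, once; it reports no verdict.
The state is a dict: "time": time; "joint_pos": joint angles; "joint_velocities": joint speeds; "joint_efforts": joint torques, N m; "tcp_pos": TCP position; "tcp_rot": TCP orientation; "wrist_force": force on the tool from outside, world axes, zero at the start; "moment": the same for the moment, N m; "grip_width": finger opening in mm.
Only numpy, scipy, OpenCV 4.12 (cv2) and the standard library are available. Lean on these libraries where they do the work, as an engineer would, in place of code of your own. Each camera call takes 0.05 s, during which the arm holds its last target. There are 200 camera calls.

## Working session

There is one attempt and no reset: what is moved stays moved. The work goes in short steps, Python scripts to look and compute and a tool call to move; the robot and the scene stay as the last step left them, time stands still between calls to the robot, and variables do not carry over. Pictures are saved under pics/ and viewed, about 8 in all and at most 12, crops included, and the job is handed in when it is done.

Besides the shell and the picture viewer there is one more tool, called after "Request:" by a JSON object that holds its "name" and its "arguments". arm_command: Moves the arm, as the interface text tells. Its arguments: {"type":"object","properties":{"steps":{"type":"array"}},"required":["steps"]}

```bash
mkdir -p pics; cat > h.py <<'E'
import numpy as np, cv2, pickle
from station import monitor, eyes, ctrl
np.set_printoptions(precision=1,suppress=True)
def snap(n,f=None):
    s=eyes.snapshot(n); pickle.dump(s,open(f'{n}.pkl','wb'))
    if f: cv2.imwrite(f'pics/{f}.png',s['color'])
    return s
def load(n): return pickle.load(open(f'{n}.pkl','rb'))
def cloud(s):  # pinhole world points, HxWx3
    K=s['mtx'];z=s['range_z'];v,u=np.mgrid[:z.shape[0],:z.shape[1]]
    p=np.dstack([(u-K[0,2])/K[0,0]*z,(v-K[1,2])/K[1,1]*z,z])
    return p@np.array(s['attitude']).T+np.array(s['origin'])
def onz(s,u,v,h):  # pixel ray meets height h
    K=s['mtx'];d=np.array(s['attitude'])@np.array([(u-K[0,2])/K[0,0],(v-K[1,2])/K[1,1],1]);o=np.array(s['origin'])
    return o+d*(h-o[2])/d[2]
def px(s,P):
    c=(np.atleast_2d(P)-np.array(s['origin']))@np.array(s['attitude']);K=s['mtx']
    return np.c_[c[:,0]/c[:,2]*K[0,0]+K[0,2],c[:,1]/c[:,2]*K[1,1]+K[1,2]]
E
python3 - <<'E'
from h import *
a=snap('top','top0');b=snap('side','side0')
for s in(a,b):print(s['mtx'],s['origin'],s['attitude'])
st=monitor.get_state();print(st['time'],st['tcp_pos'],st['tcp_rot'],st['grip_width'],st['wrist_force'])
cv2.imwrite('pics/both.png',cv2.resize(np.vstack([a['color'],b['color']]),None,fx=.75,fy=.75,interpolation=cv2.INTER_AREA))
E
```

```text
[[471.1   0.  318.2]
 [  0.  471.1 194.6]
 [  0.    0.    1. ]] [ 362.9   73.2 1636.7] [[-0.  -1.   0.1]
 [-1.  -0.  -0. ]
 [ 0.  -0.1 -1. ]]
[[466.4   0.  321.1]
 [  0.  466.4 191.8]
 [  0.    0.    1. ]] [ -37.8 -563.9 1079.4] [[ 0.7 -0.6  0.4]
 [-0.7 -0.5  0.5]
 [-0.  -0.6 -0.8]]
0.1 [199.7 539.  230.9] [[-0.9  0.3 -0. ]
 [ 0.3  0.9 -0. ]
 [-0.  -0.  -1. ]] 85.44656657651045 [ 0.3 -0.8 -0.3]
```

View pics/both.png

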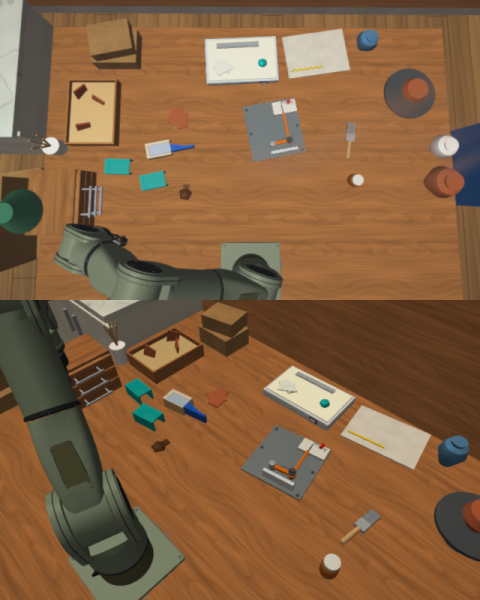

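The combined view shows three garage shapes. In top-camera full pixels, two are turquoise, at about (157,222) and (204,241), and are look-alikes. The wooden one at about (212,199), with the blue wedge sticking out to the right to about (259,195), fits the description. The jig is at about (365,172). I'll confirm with an enlarged crop.

```bash
python3 - <<'E'
from h import *
s=load('top');c=s['color']
A=cv2.resize(c[165:265,130:270],None,fx=5,fy=5,interpolation=cv2.INTER_CUBIC)[:290]
B=cv2.resize(c[120:220,315:415],None,fx=5,fy=5,interpolation=cv2.INTER_CUBIC)
A=cv2.resize(c[175:215,185:265],None,fx=7,fy=7,interpolation=cv2.INTER_CUBIC)
im=np.zeros((600,800,3),np.uint8);im[:280,:560]=A
C=cv2.resize(c[125:215,320:410],None,fx=3.5,fy=3.5,interpolation=cv2.INTER_CUBIC);im[283:598,:315]=C
d=load('side')['color'];D=cv2.resize(d[160:270,315:445],None,fx=2.8,fy=2.8,interpolation=cv2.INTER_CUBIC);im[285:285+D.shape[0],330:330+D.shape[1]]=D
cv2.imwrite('pics/crop1.png',im)
p=cloud(s)
hsv=cv2.cvtColor(c,cv2.COLOR_BGR2HSV)
m=((hsv[...,0]>105)&(hsv[...,0]<125)&(hsv[...,1]>150));m[:, :190]=0;m[:,265:]=0;m[:170]=0;m[220:]=0
q=p[m];print(m.sum(),np.percentile(q[:,2],[5,50,95]))
v,u=np.nonzero(m);print(u.min(),u.max(),v.min(),v.max())
for lab,(u0,u1,v0,v1) in dict(rest=(190,232,185,215)).items():
    z=p[v0:v1,u0:u1,2];k=(z>40)&(z<65);print(lab,k.sum(),p[v0:v1,u0:u1][k].mean(0))
E
```

```text
160 [29.4 39.1 46.4]
228 257 193 201
rest 689 [549.  410.2  50.9]
```

View pics/crop1.png

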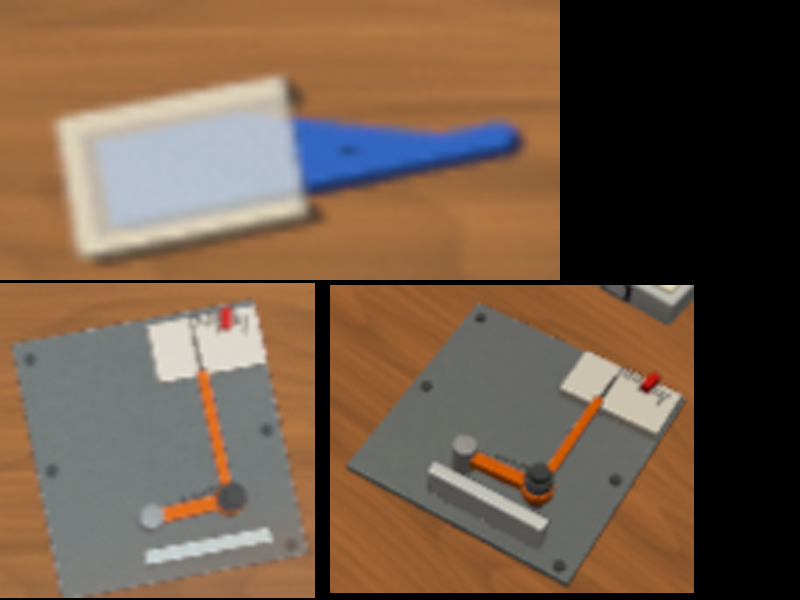

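The crop confirms it. The wooden rest has a clear roof, and the wedge's tongue tip is at top px (259,194.6), with its straight side facing down in the image. In the jig, roller, pivot, fence, pointer and red rider are all visible. Next I'll fit the poses.

```bash
python3 - <<'E'
from h import *
s=load('top');c=s['color'];p=cloud(s);hsv=cv2.cvtColor(c,cv2.COLOR_BGR2HSV)
def rect(m,h):
    v,u=np.nonzero(m);P=np.array([onz(s,a,b,h)[:2] for a,b in zip(u,v)],np.float32);return cv2.minAreaRect(P)
def roi(u0,u1,v0,v1):
    m=np.zeros(c.shape[:2],bool);m[v0:v1,u0:u1]=1;return m
z=p[...,2]
print('rest',rect((z>42)&(z<70)&roi(188,231,180,216),52))
wood=hsv[...,1]
g=(hsv[...,1]<70)&(hsv[...,2]>60)&(hsv[...,2]<160)&roi(318,412,120,222)
g=cv2.morphologyEx(g.astype(np.uint8),cv2.MORPH_OPEN,np.ones((3,3)))
n,l,st,ce=cv2.connectedComponentsWithStats(g);print('plate',rect(l==1+np.argmax(st[1:,4]),8))
b=(hsv[...,0]>105)&(hsv[...,0]<125)&(hsv[...,1]>150)&roi(190,265,170,220)
v,u=np.nonzero(b);print('tip',onz(s,258.5,194.7,40),'wedge px row ends',[ (x,v[u==x].min(),v[u==x].max()) for x in (230,240,246,250,255)])
# jig points from crop px (crop scale 3.5, origin 320,125, offset y 283)
f=lambda x,y:(320+x/3.5-.36,125+(y-283)/3.5-.36)
for n,x,y,h in [('roller',151,516,46),('pivot',231,496,58),('fenceL',147,558,44),('fenceR',270,535,44),('rider',226,318,35),('ptip',193,320,25)]:print(n,onz(s,*f(x,y),h))
r=((hsv[...,0]<6)|(hsv[...,0]>174))&(hsv[...,1]>150)&roi(375,395,120,145);v,u=np.nonzero(r);print('red',u.mean(),v.mean(),r.sum())
for n,h in [('flint',12)]:print(p[255,246],p[157,238])
print('jar,sherd',onz(s,475,240,75))
E
```

```text
rest ((549.5457763671875, 406.9019775390625), (69.68202209472656, 120.04841613769531), 11.102978706359863)
plate ((648.4518432617188, -115.82057189941406), (264.62127685546875, 249.6122283935547), 10.937865257263184)
tip [562.7 252.4  40. ] wedge px row ends [(230, np.int64(193), np.int64(201)), (240, np.int64(194), np.int64(199)), (246, np.int64(195), np.int64(198)), (250, np.int64(194), np.int64(197)), (255, np.int64(193), np.int64(196))]
roller [ 574.1 -103.2   46. ]
pivot [ 592.1 -179.9   58. ]
fenceL [533.2 -99.   44. ]
fenceR [ 555.8 -219.5   44. ]
rider [ 774.8 -182.    35. ]
ptip [ 775.2 -150.4   25. ]
red 384.06666666666666 134.33333333333334 15
[358.7 295.   12.9] [700.  329.7   8.3]
jar,sherd [ 407.2 -470.8   75. ]
```

```bash
cat >> h.py <<'E'
from scipy.spatial.transform import Rotation as R
def rot(adeg):  # tool down, tool y along jig y for jig angle a
    a=np.radians(adeg);y=np.array([np.cos(a),np.sin(a),0]);z=np.array([0,0,-1.]);return np.c_[np.cross(y,z),y,z]
def to(P,adeg):  # turn (units of 6 deg, present tool axes), then shift in the tool axes after the turn
    s=monitor.get_state();Q=s['tcp_rot'];T=rot(adeg)
    print('turn',R.from_matrix(np.array(Q).T@T).as_rotvec()*180/np.pi/6,'shift',T.T@(np.array(P)-s['tcp_pos']),'t',s['time'])
E
python3 - <<'E'
from h import *
to([561,269,150],11)
E
```

```text
turn [-0.   0.   9.8] shift [-333.9  303.1   80.9] t 0.1
```

Request:
{"name": "arm_command", "arguments": {"steps": [[0,0,0,0,0,0,1.09],[0,0,0,0,0,0,1.09],[0,0,0,0,0,0,1.09],[0,0,0,0,0,0,1.09],[0,0,0,0,0,0,1.09],[0,0,0,0,0,0,1.09],[0,0,0,0,0,0,1.09],[0,0,0,0,0,0,1.09],[0,0,0,0,0,0,1.09]]}}

```text
time: 0.85
tcp_pos: [199.6, 539.1, 231.0]
tcp_rot: [[-0.182, 0.983, -0.0], [0.983, 0.182, -0.0], [-0.0, -0.0, -1.0]]
wrist_force: [0.3, 0.9, 0.2]
grip_width: 85.4
```

Request:
{"name": "arm_command", "arguments": {"steps": [[0,-28,25,6.7,0,0,0],[0,-28,25,6.7,0,0,0],[0,-28,25,6.7,0,0,0],[0,-28,25,6.7,0,0,0],[0,-28,25,6.7,0,0,0],[0,-28,25,6.7,0,0,0],[0,-28,25,6.7,0,0,0],[0,-28,25,6.7,0,0,0],[0,-28,25,6.7,0,0,0],[0,-28,25,6.7,0,0,0],[0,-28,25,6.7,0,0,0],[0,-26,28,7,0,0,0]]}}

```text
time: 1.85
tcp_pos: [561.1, 266.2, 150.2]
tcp_rot: [[-0.187, 0.982, -0.001], [0.982, 0.187, -0.0], [-0.0, -0.001, -1.0]]
wrist_force: [0.2, 0.9, 0.3]
grip_width: 85.2
```

```bash
python3 - <<'E'
from h import *
s=snap('wrist');print(s['mtx'],s['origin'],np.array(s['attitude']));st=monitor.get_state();print(st['time'],st['tcp_pos'],st['tcp_rot'],st['joint_pos'])
cv2.imwrite('pics/w1.png',s['color']);to([561,269,150],11)
E
```

```text
[[309.7   0.  319.5]
 [  0.  309.7 199.4]
 [  0.    0.    1. ]] [546.5 344.5 293. ] [[ 1.   0.2  0.1]
 [ 0.2 -0.9 -0.3]
 [-0.   0.3 -1. ]]
1.9 [566.6 260.  148.7] [[-0.2  1.   0. ]
 [ 1.   0.2 -0. ]
 [-0.   0.  -1. ]] [-0.6  0.9  0.2  1.4 -0.2  0.9 -0.2]
turn [ 0.   0.  -0.1] shift [ 9.9 -3.8 -1.3] t 1.9
```

View pics/w1.png

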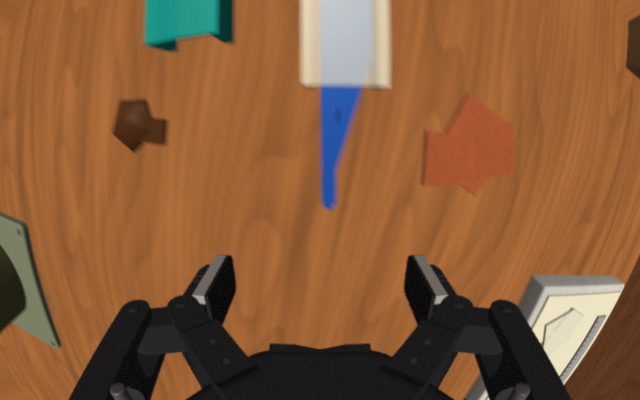

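The wrist view shows the wedge tongue tip at px (330,208), the rest mouth at the top centre, the flint at (135,125) and the sherd at (465,150). The lane between the fingers is clear. Next I'll measure the tongue from a still shot.

```bash
cat >> h.py <<'E'
def wcloud(s):
    K=s['mtx'];z=s['range_z'];v,u=np.mgrid[:z.shape[0],:z.shape[1]]
    a=(u-K[0,2])/K[0,0];b=(v-K[1,2])/K[1,1];r=np.hypot(a,b)+1e-9;t=np.tan(r)/r
    return np.dstack([a*t*z,b*t*z,z])@np.array(s['attitude']).T+np.array(s['origin'])
def blue(c):
    h=cv2.cvtColor(c,cv2.COLOR_BGR2HSV);return (h[...,0]>105)&(h[...,0]<125)&(h[...,1]>150)
def wedge(s,h=40,a=11,win=None):
    p=wcloud(s);m=blue(s['color'])&(abs(p[...,2]-h)<5)
    q=p[m];x=np.array([np.sin(np.radians(a)),-np.cos(np.radians(a))]);y=np.array([-x[1],x[0]])
    L=q[:,:2]@x;W=q[:,:2]@y;tip=L.max();print('n',m.sum(),'z',np.median(q[:,2]),'tip L',tip)
    for d in range(3,int(tip-L.min()),10):
        k=abs(tip-d-L)<2.5
        if k.sum()>2:print(d,'W %.1f %.1f  world mid'%(W[k].min(),W[k].max()),(tip-d)*x+(W[k].min()+W[k].max())/2*y)
E
python3 - <<'E'
from h import *
s=snap('wrist');wedge(s);print(monitor.get_state()['tcp_pos'])
p=wcloud(s);c=cv2.cvtColor(s['color'],cv2.COLOR_BGR2HSV)
m=(abs(p[...,2]-52)<5)&(p[...,1]>300)&(abs(p[...,0]-550)<70);print('rest edge',m.sum(),p[m].min(0),p[m].max(0))
E
```

```text
n 2752 z 40.259168649113235 tip L -145.30449154593825
3 W 602.1 611.4  world mid [567.3 261.3]
13 W 601.4 611.4  world mid [565.1 271.1]
23 W 601.4 611.5  world mid [563.2 280.9]
33 W 601.6 611.5  world mid [561.4 290.8]
43 W 601.7 614.8  world mid [561.2 300.9]
53 W 601.1 618.2  world mid [560.6 311. ]
63 W 601.2 621.4  world mid [560.3 321.1]
73 W 601.3 623.8  world mid [559.7 331.2]
83 W 600.7 627.1  world mid [559.  341.2]
93 W 600.8 630.3  world mid [558.8 351.4]
[563.8 262.5 149. ]
rest edge 6546 [515.9 356.4  47.2] [593.9 428.6  54.9]
```

```bash
python3 - <<'E'
from h import *
to([564,275,7],11.2)
E
```

```text
turn [-0.   0.  -0.1] shift [ 12.3   2.7 142. ] t 1.95
```

Request:
{"name": "arm_command", "arguments": {"steps": [[0,4,0.9,20,0,0,-0.1],[0,4,0.9,24,0,0,0],[0,4.3,0.9,24,0,0,0],[0,0,0,24,0,0,0],[0,0,0,22,0,0,0],[0,0,0,16,0,0,0],[0,0,0,8,0,0,0],[0,0,0,0,0,0,0],[0,0,0,0,0,0,0]]}}

```text
time: 2.7
tcp_pos: [560.4, 280.5, 13.0]
tcp_rot: [[-0.198, 0.98, 0.0], [0.98, 0.198, -0.0], [-0.0, 0.0, -1.0]]
wrist_force: [0.0, -0.6, 0.6]
grip_width: 85.1
```

```bash
python3 - <<'E'
from h import *
s=snap('wrist','w2');to([564,275,7],11.2);print(monitor.get_state()['wrist_force'],monitor.get_state()['tcp_pos'])
wedge(s)
E
```

```text
turn [ 0. -0.  0.] shift [-6.2  2.2  6.5] t 2.75
[-0.6  0.1  0.8] [560.7 280.7  13.5]
n 11177 z 40.285319423549524 tip L -144.2013517758277
3 W 601.7 612.7  world mid [568.  260.4]
13 W 560.9 612.5  world mid [545.9 266.3]
23 W 601.7 612.6  world mid [564.1 280. ]
33 W 601.3 646.4  world mid [578.6 293. ]
43 W 601.3 615.5  world mid [561.5 299.8]
53 W 601.3 618.4  world mid [561.  309.9]
63 W 601.3 622.0  world mid [560.8 320.1]
73 W 600.9 624.8  world mid [560.1 330.1]
83 W 600.8 627.8  world mid [559.7 340.2]
93 W 600.8 631.1  world mid [559.4 350.4]
103 W 600.8 633.5  world mid [558.6 360.4]
```

View pics/w2.png

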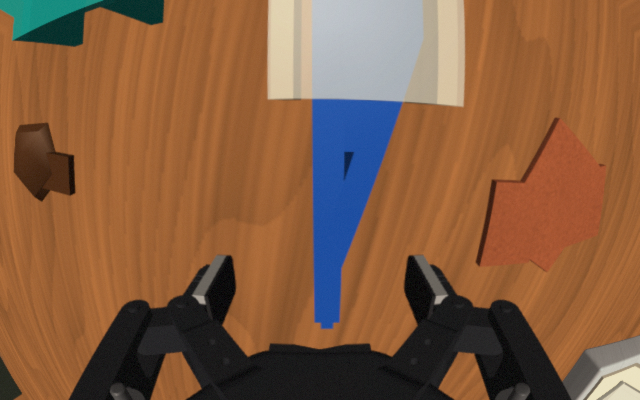

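The fingers straddle the tongue, which runs from px (313,270) to (340,325), and the rest mouth is at row 100. A small correction is needed, then I'll close.

Request:
{"name": "arm_command", "arguments": {"steps": [[0,-6.2,3,6,0,0,0],[0,0,0,0,0,0,0],[0,0,0,0,0,0,0],[0,0,0,0,0,0,0]]}}

```text
time: 3.08
tcp_pos: [564.6, 274.9, 6.9]
tcp_rot: [[-0.198, 0.98, 0.0], [0.98, 0.198, 0.0], [0.0, 0.0, -1.0]]
wrist_force: [-0.6, 0.2, 0.1]
grip_width: 85.5
```

Request:
{"name": "arm_command", "arguments": {"steps": [[255,0,0,0,0,0,0],[255,0,0,0,0,0,0],[255,0,0,0,0,0,0],[255,0,0,0,0,0,0],[255,0,0,0,0,0,0],[255,0,0,0,0,0,0],[255,0,0,0,0,0,0],[255,0,0,0,0,0,0],[255,0,0,0,0,0,0],[255,0,0,0,0,0,0]]}}

```text
time: 3.92
tcp_pos: [564.5, 275.0, 6.7]
tcp_rot: [[-0.198, 0.98, 0.0], [0.98, 0.198, -0.0], [-0.0, 0.0, -1.0]]
wrist_force: [0.5, -0.1, 3.8]
grip_width: 11.0
```

Request:
{"name": "arm_command", "arguments": {"steps": [[255,-6,0,0,0,0,0],[255,-12,0,0,0,0,0],[255,-15,0,0,0,0,0],[255,-15,0,0,0,0,0],[255,-15,0,0,0,0,0],[255,-15,0,0,0,0,0],[255,-15,0,0,0,0,0],[255,-15,0,0,0,0,0],[255,-15,0,0,0,0,0],[255,-15,0,0,0,0,0],[255,-12,0,0,0,0,0],[255,-6,0,0,0,0,0]]}}

```text
time: 4.92
tcp_pos: [595.7, 120.1, 6.7]
tcp_rot: [[-0.196, 0.981, 0.0], [0.981, 0.196, -0.001], [-0.001, 0.0, -1.0]]
wrist_force: [-0.4, 2.3, 5.8]
grip_width: 11.3
```

Request:
{"name": "arm_command", "arguments": {"steps": [[255,0,0,0,0,0,0],[255,0,0,0,0,0,0],[0,0,0,0,0,0,0],[0,0,0,0,0,0,0],[0,0,0,0,0,0,0],[0,0,0,0,0,0,0],[0,0,0,0,0,0,0],[0,0,0,0,0,0,0],[0,0,0,0,0,0,0]]}}

```text
time: 5.67
tcp_pos: [595.3, 122.2, 6.6]
tcp_rot: [[-0.198, 0.98, -0.0], [0.98, 0.198, -0.0], [-0.0, -0.0, -1.0]]
wrist_force: [0.2, 0.0, 0.0]
grip_width: 85.6
```

```bash
python3 - <<'E'
from h import *
s=snap('wrist');st=monitor.get_state();print(st['time'],st['tcp_pos'],st['wrist_force'],st['grip_width']);wedge(s)
cv2.imwrite('pics/w3.png',cv2.resize(s['color'],(480,300)))
E
```

```text
5.7167 [595.3 122.1   6.6] [ 0.1 -0.3 -0.6] 85.48174502813102
n 21891 z 40.26372958294215 tip L 11.95393360184486
3 W 602.6 613.1  world mid [598.4 107.2]
13 W 602.3 613.3  world mid [596.4 117. ]
23 W 564.4 650.6  world mid [594.2 126.8]
33 W 602.1 613.5  world mid [592.6 136.6]
43 W 601.9 616.3  world mid [592.  146.7]
53 W 601.9 619.4  world mid [591.6 156.8]
63 W 602.0 622.5  world mid [591.3 166.9]
73 W 601.7 625.8  world mid [590.9 177. ]
83 W 601.7 629.0  world mid [590.5 187.2]
93 W 601.8 631.9  world mid [590.  197.3]
103 W 601.7 634.9  world mid [589.6 207.4]
113 W 601.7 638.2  world mid [589.3 217.5]
123 W 601.6 641.2  world mid [588.8 227.6]
133 W 601.5 642.9  world mid [587.7 237.5]
```

View pics/w3.png

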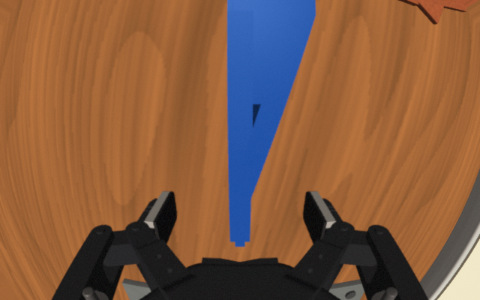

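The wedge is lying free on the bench, fully drawn out, with the fingers open around the tongue at px (240,215). The fitted tail centre is about (582,269), at 11.4°.

```bash
python3 - <<'E'
from h import *
to([582,269,6.6],11.4)
E
```

```text
turn [-0.  0.  0.] shift [146.6  16.   -0. ] t 5.7167
```

Request:
{"name": "arm_command", "arguments": {"steps": [[0,0,0,-20,0,0,0],[0,0,4,-25,0,0,0],[0,15,4,-5,0,0,0],[0,30,4,0,0,0,0],[0,30,4,0,0,0,0],[0,30,0,0,0,0,0],[0,26,0,0,0,0,0],[0,15.6,0,10,0,0,0],[0,0,0,20,0,0,0],[0,0,0,15,0,0,0],[0,0,0,5,0,0,0],[0,0,0,0,0,0,0]]}}

```text
time: 6.72
tcp_pos: [581.6, 267.4, 4.9]
tcp_rot: [[-0.197, 0.98, -0.002], [0.98, 0.197, -0.002], [-0.001, -0.002, -1.0]]
wrist_force: [0.3, -1.1, -0.1]
grip_width: 85.6
```

Request:
{"name": "arm_command", "arguments": {"steps": [[255,0,0,0,0,0,0],[255,0,0,0,0,0,0],[255,0,0,0,0,0,0],[255,0,0,0,0,0,0],[255,0,0,0,0,0,0],[255,0,0,0,0,0,0],[255,0,0,0,0,0,0],[255,0,0,0,0,0,0]]}}

```text
time: 7.38
tcp_pos: [582.5, 269.0, 7.5]
tcp_rot: [[-0.198, 0.98, 0.001], [0.98, 0.198, 0.0], [0.0, 0.001, -1.0]]
wrist_force: [0.3, -0.7, 6.9]
grip_width: 41.4
```

```bash
python3 - <<'E'
from h import *
s=snap('top','top1');st=monitor.get_state();print(st['time'],st['tcp_pos'],st['wrist_force'],st['grip_width'])
c=s['color'];p=cloud(s);m=blue(c);m[:, :200]=0;m[:,330:]=0;v,u=np.nonzero(m);print('tip u',u.max(),onz(s,u.max()+.5,v[u>=u.max()-1].mean(),40))
b=load('side');hs=cv2.cvtColor(b['color'],cv2.COLOR_BGR2HSV);r=((hs[...,0]<6)|(hs[...,0]>174))&(hs[...,1]>150);r[:180]=0;r[215:]=0;r[:,:415]=0;r[:,450:]=0
v,u=np.nonzero(r);print('side red',u.mean(),v.mean(),r.sum(),onz(b,u.mean(),v.mean(),26))
r=cv2.cvtColor(c,cv2.COLOR_BGR2HSV);r=((r[...,0]<6)|(r[...,0]>174))&(r[...,1]>150);r[:120]=0;r[145:]=0;r[:,:375]=0;r[:,396:]=0
v,u=np.nonzero(r);print('top red',u.mean(),v.mean(),onz(s,u.mean(),v.mean(),30))
E
```

```text
7.4333 [582.5 269.    7.5] [ 0.5 -1.9  6.4] 41.02219872178407
tip u 302 [593.5 102.5  40. ]
side red 429.0 194.20833333333334 24 [ 780.9 -177.6   26. ]
top red 384.06666666666666 134.33333333333334 [ 777.2 -182.3   30. ]
```

The tail is gripped at 41 mm. Now I'll lift and fly over the jig for a close wrist-camera look at the fence, roller and rider.

Request:
{"name": "arm_command", "arguments": {"steps": [[255,0,0,-15,0,0,0],[255,0,0,-30,0,0,0],[255,-10,0,-36,0,0,0],[255,-25,-1,-36,0,0,0],[255,-36,-1,-20,0,0,0],[255,-38,-2,-14,0,0,0],[255,-38,-2,-14,0,0,0],[255,-38,-2,-14,0,0,0],[255,-38,-2,-14,0,0,0],[255,-38,-2,0,0,0,0],[255,-38,-2,0,0,0,0],[255,-36,0,0,0,0,0]]}}

```text
time: 8.43
tcp_pos: [634.1, -63.4, 199.5]
tcp_rot: [[-0.197, 0.98, 0.001], [0.98, 0.197, -0.0], [-0.001, 0.001, -1.0]]
wrist_force: [0.3, -0.4, -0.7]
grip_width: 41.1
```

Request:
{"name": "arm_command", "arguments": {"steps": [[255,-30,0,0,0,0,0],[255,-20,0,0,0,0,0],[255,0,0,0,0,0,0],[255,0,0,0,0,0,0],[255,0,0,0,0,0,0],[255,0,0,0,0,0,0]]}}

```text
time: 8.93
tcp_pos: [644.2, -108.7, 198.4]
tcp_rot: [[-0.199, 0.98, 0.0], [0.98, 0.199, 0.0], [0.0, 0.0, -1.0]]
wrist_force: [-0.3, 0.2, -1.2]
grip_width: 41.1
```

```bash
python3 - <<'E'
from h import *
s=snap('wrist','w4');st=monitor.get_state();print(st['time'],st['tcp_pos'],np.array(st['tcp_rot'])[:2,:2].round(3),st['grip_width'],st['joint_pos'],s['origin'])
E
```

```text
8.9833 [ 644.2 -108.8  198.3] [[-0.2  1. ]
 [ 1.   0.2]] 41.19108944762459 [ 0.1  0.9  0.1  1.2 -0.1  1.1  0.4] [628.5 -30.6 341.3]
```

View pics/w4.png

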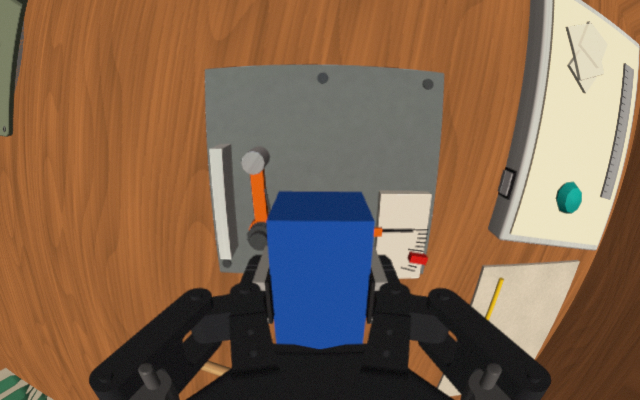

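The close view shows the fence at px (221,147)-(228,265), the roller at (252,161), the pivot at (258,238), the pointer near (400,231) and the red rider at (418,258). The wedge hides only the arm's middle.

```bash
python3 - <<'E'
from h import *
s=load('wrist');c=s['color'];p=wcloud(s);h=cv2.cvtColor(c,cv2.COLOR_BGR2HSV);z=p[...,2]
a=np.radians(11);x=np.array([np.sin(a),-np.cos(a)]);y=np.array([-x[1],x[0]])
L=p[...,:2]@x;W=p[...,:2]@y
def roi(u0,u1,v0,v1):
    m=np.zeros(z.shape,bool);m[v0:v1,u0:u1]=1;return m
f=(abs(z-44)<4)&roi(195,245,135,275)
print('fence n',f.sum(),'z',np.median(z[f]),'L',np.percentile(L[f],[0.5,99.5]))
bins=np.arange(L[f].min()+5,L[f].max()-5,10);e=[(b,np.percentile(W[f&(abs(L-b)<5)],98),np.percentile(W[f&(abs(L-b)<5)],2)) for b in bins]
e=np.array(e);print(e);k=np.polyfit(e[:,0],e[:,1],1);print('slope deg',np.degrees(k[0]),'resid',e[:,1]-np.polyval(k,e[:,0]))
r=(abs(z-46)<4)&roi(236,272,145,178)&(h[...,1]<60)
print('roller',r.sum(),np.median(z[r]),'L',L[r].mean(),L[r].min(),L[r].max(),'W',W[r].mean(),W[r].min(),W[r].max())
pl=(abs(z-8)<3)&(h[...,1]<70)&roi(195,450,60,275);print('plate L W',L[pl].min(),W[pl].min(),W[pl].max())
l=[np.percentile(L[pl&(abs(W-b)<5)],0.5) for b in (520,560,600,640,700,730)];print('plate near edge L at W',l)
rd=((h[...,0]<6)|(h[...,0]>174))&(h[...,1]>150)&roi(400,440,245,270)
print('rider',rd.sum(),np.percentile(z[rd],[5,50,95]),'L',L[rd].min(),L[rd].max(),L[rd].mean(),'W',W[rd].min(),W[rd].max())
T=rd&(z>np.percentile(z[rd],95)-3);print('top',T.sum(),L[T].mean(),W[T].mean(),z[T].mean())
bk=(h[...,2]<60)&roi(384,412,226,236);vv,uu=np.nonzero(bk);print('pointer L W',L[bk].mean(),W[bk].min(),W[bk].max(),np.median(z[bk]),uu.max())
pv=(z>52)&(z<64)&roi(240,272,222,255);print('pivot',pv.sum(),L[pv].min(),L[pv].max(),W[pv].min(),W[pv].max())
E
```

```text
fence n 1501 z 44.38494977837638 L [193.9 317. ]
[[198.4 536.3 499.6]
 [208.4 536.9 499.9]
 [218.4 524.3 500.5]
 [228.4 513.5 500.2]
 [238.4 513.6 500.5]
 [248.4 513.4 500.2]
 [258.4 513.5 500. ]
 [268.4 513.2 499.9]
 [278.4 512.7 499.8]
 [288.4 513.5 499.3]
 [298.4 513.3 500.1]
 [308.4 512.9 499.4]]
slope deg -11.01828911337087 resid [ 7.6 10.2 -0.5 -9.4 -7.4 -5.7 -3.7 -2.  -0.5  2.2  3.9  5.4]
roller 433 46.234768104274565 L 208.1171024378101 196.55057156362892 219.3909652427216 W 545.780251743163 533.4560970703413 557.0768056029394
plate L W 109.13211453066945 482.80070573986154 748.04760650519
plate near edge L at W [np.float64(110.21553958683181), np.float64(109.67383800598965), np.float64(110.37461587159129), np.float64(110.76478418913392), np.float64(110.64069763235081), np.float64(110.68625854770711)]
rider 176 [27.2 34.2 35.6] L 316.7222617540573 345.4730229890248 322.31611952856684 W 717.2136132975164 745.6724650381815
top 124 323.016352418899 728.1571644903628 34.55549903596669
pointer L W 288.432254992571 684.4611928595513 716.6807633681983 26.648742772893968 411
pivot 281 278.28200243984816 298.88280719385295 539.3998123981651 557.4286044887498
```

```bash
cat >> h.py <<'E'
J0=np.array([543.6,-106.6]);JA=10.8
def J(x,y,z):
    a=np.radians(JA);return np.r_[J0+x*np.array([np.sin(a),-np.cos(a)])+y*np.array([np.cos(a),np.sin(a)]),z]
def tj():
    s=monitor.get_state();a=np.radians(JA);M=np.array([[np.sin(a),-np.cos(a)],[np.cos(a),np.sin(a)]])
    print('tcp in jig',M@(np.array(s['tcp_pos'])[:2]-J0),s['tcp_pos'][2],'F jig',M@np.array(s['wrist_force'])[:2],s['wrist_force'][2],'grip',s['grip_width'],'t',s['time'])
E
python3 - <<'E'
from h import *
to(J(-190,22,60),JA);tj()
E
```

```text
turn [ 0.  -0.   0.1] shift [211.  -76.4 138.3] t 8.9833
tcp in jig [21.  98.4] 198.30838301740457 F jig [-0.5  0. ] -1.6688727150899738 grip 41.19108944762459 t 8.9833
```

Request:
{"name": "arm_command", "arguments": {"steps": [[255,12,-4,0,0,0,0.11],[255,25,-9,0,0,0,0],[255,30,-11,0,0,0,0],[255,32,-12,8,0,0,0],[255,32,-12,20,0,0,0],[255,32,-12,30,0,0,0],[255,30,-11,30,0,0,0],[255,18,-5.4,25,0,0,0],[255,0,0,15,0,0,0],[255,0,0,10,0,0,0],[255,0,0,0,0,0,0],[255,0,0,0,0,0,0]]}}

```text
time: 9.98
tcp_pos: [532.4, 78.7, 64.3]
tcp_rot: [[-0.186, 0.983, 0.0], [0.983, 0.186, -0.0], [-0.0, 0.0, -1.0]]
wrist_force: [0.2, 0.2, 0.1]
grip_width: 41.1
```

Request:
{"name": "arm_command", "arguments": {"steps": [[255,0,0,0,0,0,0],[255,0,0,0,0,0,0]]}}

```text
time: 10.15
tcp_pos: [532.6, 78.9, 64.8]
tcp_rot: [[-0.186, 0.983, 0.001], [0.983, 0.186, 0.0], [-0.0, 0.001, -1.0]]
wrist_force: [0.5, 0.3, -1.3]
grip_width: 40.8
```

```bash
python3 - <<'E'
from h import *
s=snap('side','s1');t=snap('top');to(J(-190,22,17),JA);tj()
from math import hypot
A=cv2.resize(s['color'][130:290,250:460],None,fx=3.6,fy=3.6,interpolation=cv2.INTER_CUBIC);cv2.imwrite('pics/s1c.png',A)
E
```

```text
turn [ 0.  0. -0.] shift [ 5.6 -1.8 47.5] t 10.25
tcp in jig [-184.4   23.8] 64.53461898009307 F jig [-0.9 -0.1] -2.2326525857748094 grip 41.42329605931566 t 10.25
```

View pics/s1c.png

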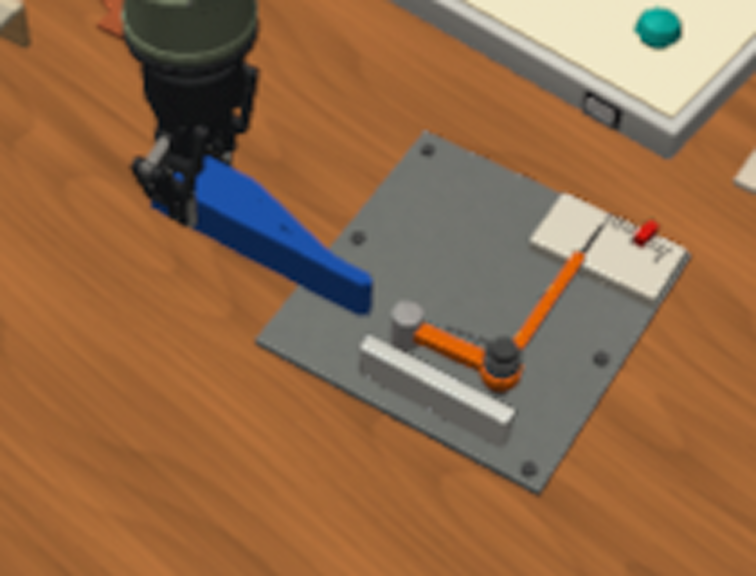

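The wedge tip at crop px (368,295) is held level, just short of the gap between the fence end (365,345) and the roller (407,315). Lowering it now.

Request:
{"name": "arm_command", "arguments": {"steps": [[255,2.8,-0.7,8,0,0,0],[255,2.8,-0.6,14,0,0,0],[255,0,0,14,0,0,0],[255,0,0,8,0,0,0],[255,0,0,3,0,0,0],[255,0,0,0,0,0,0],[255,0,0,0,0,0,0],[255,0,0,0,0,0,0]]}}

```text
time: 10.92
tcp_pos: [529.9, 84.4, 17.4]
tcp_rot: [[-0.186, 0.982, 0.001], [0.982, 0.186, -0.0], [-0.0, 0.001, -1.0]]
wrist_force: [0.5, 0.1, -0.6]
grip_width: 41.2
```

```bash
python3 - <<'E'
from h import *
to(J(-190,22.5,16.5),JA);tj()
t=snap('top');m=blue(t['color']);m[:,:280]=0;m[:,380:]=0;m[:150]=0;m[230:]=0;v,u=np.nonzero(m)
for h in (48,):
  for du in (0,4,8):
    U=u.max()-du;q=onz(t,U+.5*(du==0),v[u==U].mean(),h);a=np.radians(JA);print(U,np.array([[np.sin(a),-np.cos(a)],[np.cos(a),np.sin(a)]])@(q[:2]-J0))
E
```

```text
turn [ 0.  0. -0.] shift [-0.2  0.1  0.9] t 10.9167
tcp in jig [-190.2   22.4] 17.365569954265954 F jig [0.  0.5] -0.6150488064262403 grip 41.228989702764515 t 10.9167
356 [-25.2   3.2]
352 [-40.6   4.4]
348 [-54.6   3.6]
```

Request:
{"name": "arm_command", "arguments": {"steps": [[255,0,2.3,0,0,0,0],[255,-6,0,0,0,0,0],[255,-8,0,0,0,0,0],[255,-8,0,0,0,0,0],[255,-8,0,0,0,0,0],[255,-8,0,0,0,0,0],[255,-8,0,0,0,0,0],[255,-6,0,0,0,0,0],[255,-4,0,0,0,0,0],[255,0,0,0,0,0,0],[255,0,0,0,0,0,0]]}}

```text
time: 11.88
tcp_pos: [542.3, 30.0, 16.8]
tcp_rot: [[-0.186, 0.982, -0.0], [0.982, 0.186, 0.0], [0.0, -0.0, -1.0]]
wrist_force: [-0.7, 0.9, -1.8]
grip_width: 41.4
```

Request:
{"name": "arm_command", "arguments": {"steps": [[255,0,-1,0.7,0,0,0],[255,0,-1,0,0,0,0],[255,0,-0.7,0,0,0,0],[255,0,0,0,0,0,0],[255,0,0,0,0,0,0]]}}

```text
time: 12.3
tcp_pos: [539.9, 29.8, 16.2]
tcp_rot: [[-0.187, 0.982, 0.001], [0.982, 0.187, 0.0], [0.0, 0.001, -1.0]]
wrist_force: [3.7, 1.6, -1.3]
grip_width: 41.3
```

```bash
python3 - <<'E'
from h import *
tj()
E
```

```text
tcp in jig [-134.6   21.9] 16.179536170447335 F jig [-0.9  4. ] -1.3444816334166365 grip 41.32697354600077 t 12.3
```

Request:
{"name": "arm_command", "arguments": {"steps": [[255,-4,0,0.5,0,0,0],[255,-6,0,0,0,0,0],[255,-6,0,0,0,0,0],[255,-6,0,0,0,0,0],[255,-6,0,0,0,0,0],[255,-6,0,0,0,0,0],[255,-6,0,0,0,0,0],[255,-6,0,0,0,0,0],[255,-4,0,0,0,0,0],[255,-4,0,0,0,0,0],[255,0,0,0,0,0,0],[255,0,0,0,0,0,0]]}}

```text
time: 13.3
tcp_pos: [549.9, -24.2, 15.6]
tcp_rot: [[-0.187, 0.982, 0.0], [0.982, 0.187, 0.0], [0.0, 0.0, -1.0]]
wrist_force: [3.6, 2.7, -1.8]
grip_width: 41.0
```

```bash
python3 - <<'E'
from h import *
tj();s=snap('wrist','w5');t=snap('top');d=snap('side')
im=np.zeros((600,800,3),np.uint8);im[:300,:480]=cv2.resize(s['color'],(480,300))
im[300:600,:400]=cv2.resize(t['color'][120:195,315:415],None,fx=4,fy=4,interpolation=cv2.INTER_CUBIC)
im[300:600,400:]=cv2.resize(d['color'][175:250,340:440],None,fx=4,fy=4,interpolation=cv2.INTER_CUBIC);cv2.imwrite('pics/m1.png',im)
E
```

```text
tcp in jig [-79.8  21.6] 15.60044766079269 F jig [-2.  4.] -1.83539577698619 grip 41.02138698838395 t 13.3
```

View pics/m1.png

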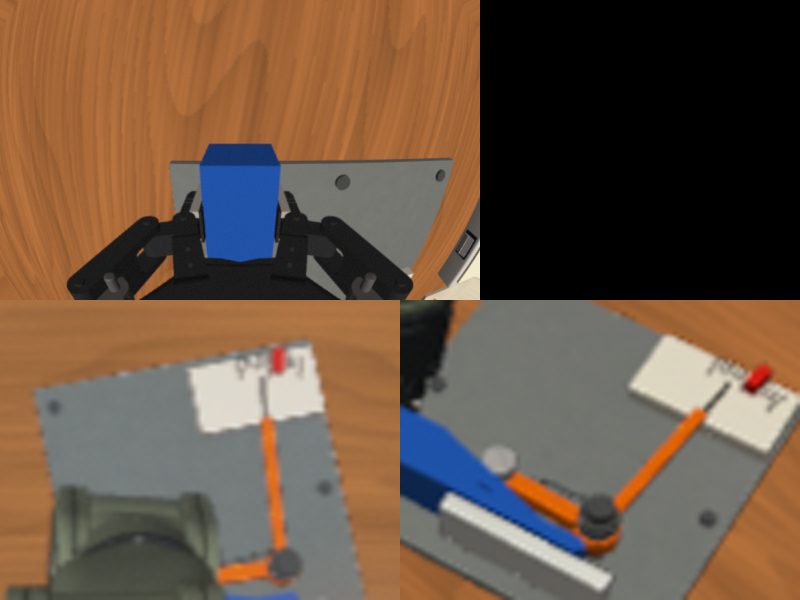

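The arm is opening: in the top crop the pointer tip at (262,378) is still left of the rider at (278,360). The wedge runs along the fence. I'll drive it further, stopping slightly short.

Request:
{"name": "arm_command", "arguments": {"steps": [[255,-3,0,0,0,0,0],[255,-4,0,0,0,0,0],[255,-4,0,0,0,0,0],[255,-4,0,0,0,0,0],[255,-2.5,0,0,0,0,0],[255,0,0,0,0,0,0],[255,0,0,0,0,0,0],[255,0,0,0,0,0,0]]}}

```text
time: 14.12
tcp_pos: [552.9, -40.6, 15.6]
tcp_rot: [[-0.187, 0.982, -0.0], [0.982, 0.187, 0.0], [0.001, -0.0, -1.0]]
wrist_force: [2.7, 4.2, -0.5]
grip_width: 41.1
```

```bash
python3 - <<'E'
from h import *
tj()
a=np.radians(JA);M=np.array([[np.sin(a),-np.cos(a)],[np.cos(a),np.sin(a)]])
for n,u0,u1,v0,v1 in(('top',360,412,118,185),('side',405,460,170,240)):
    s=snap(n);h=cv2.cvtColor(s['color'],cv2.COLOR_BGR2HSV);roi=np.zeros(h.shape[:2],bool);roi[v0:v1,u0:u1]=1
    o=roi&(h[...,0]>7)&(h[...,0]<16)&(h[...,1]>210)&(h[...,2]>150)
    r=roi&((h[...,0]<5)|(h[...,0]>174))&(h[...,1]>150)
    f=lambda m,z:np.array([M@(onz(s,x,y,z)[:2]-J0) for y,x in zip(*np.nonzero(m))])
    O=f(o,30);O=O[(O[:,1]>65)&(abs(O[:,0]-85)<40)];Rr=f(r,34);Rr=Rr[Rr[:,1]>170]
    k=np.polyfit(O[:,1],O[:,0],1);print(n,len(O),O[:,1].min(),O[:,1].max(),'arm angle',np.arctan(k[0]),'x at y=36',np.polyval(k,36),'rider',len(Rr),Rr.mean(0))
E
```

```text
tcp in jig [-63.1  21.5] 15.590764853153205 F jig [-3.6  3.4] -0.540059449440837 grip 41.11776538730097 t 14.1167
top 29 66.59808631013514 157.06849664397282 arm angle 0.18953653408311152 x at y=36 81.9104420215981 rider 15 [117.3 214.4]
side 49 102.59171058908225 163.50502581598843 arm angle 0.15869368880824403 x at y=36 82.62833742107875 rider 23 [115.4 211.6]
```

Request:
{"name": "arm_command", "arguments": {"steps": [[0,0,0,0,0,0,0],[0,0,0,0,0,0,0],[0,0,0,0,0,0,0],[0,0,0,0,0,0,0],[0,0,0,0,0,0,0],[0,0,0,0,0,0,0],[0,0,0,-15,0,0,0],[0,0,0,-25,0,0,0],[0,0,0,-35,0,0,0],[0,0,0,-35,0,0,0],[0,-10,12,-30,0,0,0],[0,-20,18,-20,0,0,0]]}}

```text
time: 15.22
tcp_pos: [588.3, -63.3, 179.3]
tcp_rot: [[-0.189, 0.982, 0.002], [0.982, 0.189, 0.001], [0.0, 0.002, -1.0]]
wrist_force: [1.2, 1.0, 0.8]
grip_width: 85.1
```

Request:
{"name": "arm_command", "arguments": {"steps": [[0,-22,20,-10,0,0,0],[0,-22,18,-5,0,0,0],[0,-6,10,0,0,0,0],[0,0,0,0,0,0,0],[0,0,0,0,0,0,0],[0,0,0,0,0,0,0],[0,0,0,0,0,0,0]]}}

```text
time: 15.8
tcp_pos: [644.1, -104.3, 190.7]
tcp_rot: [[-0.187, 0.982, -0.0], [0.982, 0.187, 0.0], [0.0, -0.0, -1.0]]
wrist_force: [0.3, -0.1, -0.5]
grip_width: 85.1
```

```bash
cat > ang.py <<'E'
from h import *
import sys
tj();s=snap('wrist',sys.argv[1]);c=s['color'];p=wcloud(s);h=cv2.cvtColor(c,cv2.COLOR_BGR2HSV);z=p[...,2]
a=np.radians(JA);M=np.array([[np.sin(a),-np.cos(a)],[np.cos(a),np.sin(a)]]);q=(p[...,:2]-J0)@M.T
near=(q[...,0]>60)&(q[...,0]<140)&(q[...,1]<245)
r=near&((h[...,0]<5)|(h[...,0]>174))&(h[...,1]>150)&(abs(z-35)<2.5)&(q[...,1]>180)
o=near&(h[...,0]>7)&(h[...,0]<17)&(h[...,1]>200)&(h[...,2]>120)&(q[...,1]>70)&(abs(z-np.median(z[near&(h[...,0]>7)&(h[...,0]<17)&(h[...,1]>200)&(q[...,1]>70)]))<4)
k=(h[...,2]<70)&(q[...,1]>165)&(q[...,1]<206)&(abs(z-25)<4)&(abs(q[...,0]-80-.19*(q[...,1]-36))<7)
pv=(abs(z-58)<3)&(abs(q[...,0]-80)<20)&(abs(q[...,1]-36)<20)
ro=(abs(z-46)<3)&(abs(q[...,0])<20)&(abs(q[...,1]-46)<20)&(h[...,1]<60)
f=(abs(z-44)<3)&(q[...,0]>-20)&(q[...,0]<115)&(abs(q[...,1]+6)<14)&(h[...,1]<60)
for n,m in dict(rider=r,orange=o,pointer=k,pivot=pv,roller=ro,fence=f).items():
    Q=q[m];print(n,m.sum(),Q.mean(0),'z',np.median(z[m]) if m.any() else 0,Q.min(0),Q.max(0))
P=np.array([80,36]);C=(q[pv].min(0)+q[pv].max(0))/2
O=q[o];kk=np.polyfit(O[:,1],O[:,0],1);print('arm angle fit',np.arctan(kk[0]),'x@36',np.polyval(kk,36))
for n,m in(('orange',o),('pointer',k),('rider',r)):
    d=q[m].mean(0);print(n,'about nominal',np.arctan2(*(d-P)),'about fit x',np.arctan2(d[0]-np.polyval(kk,36),d[1]-36))
b=blue(c)&(abs(z-48)<4);B=q[b];print('wedge',B.min(0),B.max(0))
v,u=np.nonzero(r|k);print('px',u.min(),u.max(),v.min(),v.max());u0,v0=max(0,int(u.mean())-50),int(v.mean())-37
cv2.imwrite('pics/'+sys.argv[1]+'c.png',np.vstack([cv2.resize(c[v0:v0+75,u0:u0+100],(480,360),interpolation=cv2.INTER_CUBIC),cv2.resize(c[60:210,200:500],(480,240))]))
E
python3 ang.py w6
```

```text
tcp in jig [16.6 99.2] 190.70609648600487 F jig [0.1 0.2] -0.47914621460106066 grip 85.06795851296704 t 15.8
rider 1 [112.5 226.1] z 33.91116646750038 [112.5 226.1] [112.5 226.1]
orange 717 [ 92.8 116.9] z 31.229131597967978 [81.5 70.1] [105.8 166.4]
pointer 46 [104.9 185.6] z 26.239290945172883 [100.8 169.7] [108.7 200.4]
pivot 272 [79.3 36.3] z 58.24030036106217 [69.4 26.2] [89.6 46.2]
roller 447 [ 0.1 45.6] z 46.290166276935736 [-11.1  33.8] [11.1 57.5]
fence 1054 [37.4 -7.4] z 44.41685699564027 [-14.7 -14.6] [94.5 -1.1]
arm angle fit 0.1635462538936451 x@36 79.42654898616979
orange about nominal 0.15663989305951107 about fit x 0.16354625389364494
pointer about nominal 0.16482416657707125 about fit x 0.1685522524309205
rider about nominal 0.16949396282286086 about fit x 0.1724232089595041
wedge [-97.5  -0. ] [101.   42.8]
px 382 429 253 263
```

View pics/w6c.png

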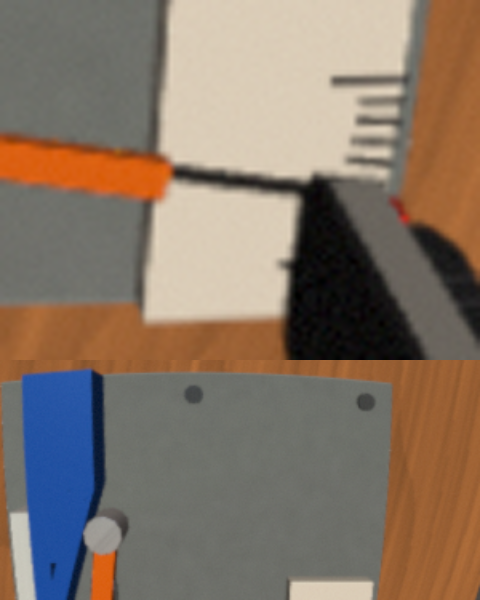

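The open finger hides the rider, and the pointer reads about 0.165. I'll shift the view 45 mm.

Request:
{"name": "arm_command", "arguments": {"steps": [[0,-22,0,0,0,0,0],[0,-23,0,0,0,0,0],[0,0,0,0,0,0,0],[0,0,0,0,0,0,0],[0,0,0,0,0,0,0],[0,0,0,0,0,0,0]]}}

```text
time: 16.35
tcp_pos: [653.0, -148.0, 190.8]
tcp_rot: [[-0.188, 0.982, 0.0], [0.982, 0.188, 0.0], [0.0, 0.0, -1.0]]
wrist_force: [0.0, 0.4, -0.2]
grip_width: 85.4
```

```bash
python3 ang.py w7
```

```text
tcp in jig [61.2 99.7] 190.7679494375351 F jig [-0.4  0.1] -0.23965982736657138 grip 85.419579910611 t 16.35
rider 150 [114.3 214.9] z 34.67769994368888 [108.7 204.5] [121.2 226.3]
orange 794 [ 93.1 116.9] z 31.25703273459274 [81.1 70. ] [105.7 166. ]
pointer 57 [105.1 185.6] z 26.195206454251206 [102.  169.4] [108.5 203.3]
pivot 321 [79.7 36.6] z 58.30787648574511 [70.8 26.7] [89.6 46.3]
roller 479 [ 0.4 45.7] z 46.163517014221156 [-10.8  32.9] [11.9 57.2]
fence 1333 [45.3 -7.4] z 44.41322834165618 [-15.1 -14.7] [109.4   0.3]
arm angle fit 0.16677197228398954 x@36 79.46357745058606
orange about nominal 0.16031911926326345 about fit x 0.1667719722839908
pointer about nominal 0.16589535651985915 about fit x 0.1693808944760149
rider about nominal 0.1895603158885144 about fit x 0.19245073824001366
wedge [-97.8   0.1] [101.   42.8]
px 384 434 217 235
```

View pics/w7c.png

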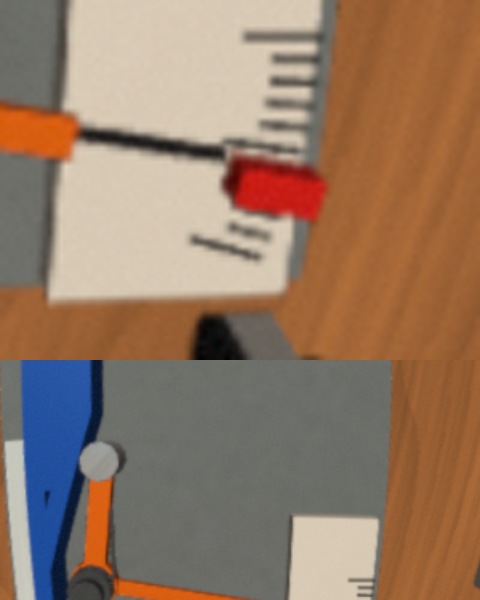

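Pointer at crop px (225,153) is just short of the rider's middle (235,180). The measured gap is about 0.024 rad, or 6 mm of wedge. I'll regrasp the tail and push.

Request:
{"name": "arm_command", "arguments": {"steps": [[0,12,-8,0,0,0,0],[0,25,-16,0,0,0,0],[0,28,-18,0,0,0,0],[0,28,-18,10,0,0,0],[0,22,-14,25,0,0,0],[0,9.3,-4.2,35,0,0,0],[0,0,0,35,0,0,0],[0,0,0,30,0,0,0],[0,0,0,20,0,0,0],[0,0,0,12,0,0,0],[0,0,0,6,0,0,0],[0,0,0,0,0,0,0]]}}

```text
time: 17.4
tcp_pos: [552.8, -41.4, 17.3]
tcp_rot: [[-0.187, 0.982, -0.001], [0.982, 0.187, -0.0], [0.0, -0.001, -1.0]]
wrist_force: [-0.6, -0.5, 0.4]
grip_width: 85.6
```

Request:
{"name": "arm_command", "arguments": {"steps": [[0,0,0,0,0,0,0],[0,0,0,0,0,0,0],[0,0,0,0,0,0,0]]}}

```text
time: 17.65
tcp_pos: [553.5, -41.6, 18.7]
tcp_rot: [[-0.187, 0.982, 0.002], [0.982, 0.187, -0.0], [-0.0, 0.001, -1.0]]
wrist_force: [0.6, -0.1, 0.3]
grip_width: 85.2
```

```bash
python3 - <<'E'
from h import *
tj();to(J(-63,21.6,15.6),JA)
E
```

```text
tcp in jig [-62.   21.9] 18.680229262158626 F jig [0.2 0.6] 0.30191228047925905 grip 85.2120394324178 t 17.65
turn [ 0.  0. -0.] shift [ 1.  -0.3  3.1] t 17.65
```

Request:
{"name": "arm_command", "arguments": {"steps": [[0,0,-0.3,2,0,0,0],[0,0,0,0,0,0,0],[255,0,0,0,0,0,0],[255,0,0,0,0,0,0],[255,0,0,0,0,0,0],[255,0,0,0,0,0,0],[255,0,0,0,0,0,0],[255,0,0,0,0,0,0],[255,0,0,0,0,0,0],[255,0,0,0,0,0,0]]}}

```text
time: 18.48
tcp_pos: [552.7, -41.6, 15.6]
tcp_rot: [[-0.187, 0.982, -0.0], [0.982, 0.187, -0.0], [-0.0, -0.0, -1.0]]
wrist_force: [-0.2, -0.5, 2.3]
grip_width: 41.3
```

```bash
python3 -c "
from h import *
tj()"
```

```text
tcp in jig [-62.1  21.1] 15.636630255468496 F jig [ 0.4 -0.3] 2.344396524011859 grip 41.271981624573286 t 18.4833
```

Request:
{"name": "arm_command", "arguments": {"steps": [[255,-2,0,0,0,0,0],[255,-2,0,0,0,0,0],[255,-2.2,0,0,0,0,0],[255,0,0,0,0,0,0],[255,0,0,0,0,0,0],[255,0,0,0,0,0,0]]}}

```text
time: 18.98
tcp_pos: [553.6, -46.8, 15.6]
tcp_rot: [[-0.187, 0.982, -0.001], [0.982, 0.187, 0.001], [0.001, -0.0, -1.0]]
wrist_force: [-1.8, 6.5, 3.2]
grip_width: 40.9
```

```bash
python3 -c "
from h import *
tj()"
```

```text
tcp in jig [-56.9  21. ] 15.591761144660675 F jig [-6.7 -0.5] 3.175006264690458 grip 40.93806936016545 t 18.9833
```

Request:
{"name": "arm_command", "arguments": {"steps": [[255,-0.7,0,0,0,0,0],[255,0,0,0,0,0,0],[255,0,0,0,0,0,0],[0,0,0,0,0,0,0],[0,0,0,0,0,0,0],[0,0,0,0,0,0,0],[0,0,0,0,0,0,0],[0,0,0,0,0,0,0],[0,0,0,0,0,0,0],[0,0,0,-15,0,0,0],[0,0,0,-25,0,0,0],[0,0,0,-35,0,0,0]]}}

```text
time: 19.98
tcp_pos: [552.9, -48.4, 89.9]
tcp_rot: [[-0.187, 0.982, -0.003], [0.982, 0.187, 0.0], [0.001, -0.003, -1.0]]
wrist_force: [0.9, 0.2, 0.2]
grip_width: 85.4
```

Request:
{"name": "arm_command", "arguments": {"steps": [[0,0,0,-35,0,0,0],[0,-12,8,-35,0,0,0],[0,-25,16,-20,0,0,0],[0,-28,18,-10,0,0,0],[0,-28,18,0,0,0,0],[0,-20,14,0,0,0,0],[0,-6,4,0,0,0,0],[0,0,0,0,0,0,0],[0,0,0,0,0,0,0],[0,0,0,0,0,0,0],[0,0,0,0,0,0,0],[0,0,0,0,0,0,0]]}}

```text
time: 20.98
tcp_pos: [652.6, -150.2, 191.0]
tcp_rot: [[-0.187, 0.982, 0.0], [0.982, 0.187, -0.0], [-0.0, 0.0, -1.0]]
wrist_force: [0.0, -0.8, 0.1]
grip_width: 85.2
```

```bash
python3 ang.py w8
```

```text
tcp in jig [63.2 98.9] 190.97787287475242 F jig [ 0.8 -0.1] 0.09724667127221945 grip 85.22487748302785 t 20.9833
rider 160 [114.  214.7] z 34.53175862784113 [107.8 204.1] [120.6 225.7]
orange 789 [ 94.8 116.6] z 31.262946831448744 [81.7 70.3] [108.1 165.7]
pointer 53 [108.1 184.2] z 26.152888695553088 [104.9 168.8] [111.9 201.6]
pivot 318 [79.5 36.7] z 58.29755772120009 [70.  26.9] [90.3 46. ]
roller 476 [ 0.7 47.2] z 46.28721781152768 [-10.5  35.5] [11.3 59.2]
fence 1328 [45.7 -7.4] z 44.392393598599966 [-14.1 -14.3] [110.2   0. ]
arm angle fit 0.1872234884486295 x@36 79.53607847765612
orange about nominal 0.18165945076781492 about fit x 0.1872234884486287
pointer about nominal 0.18711381248857306 about fit x 0.19013323598422155
rider about nominal 0.187818586529724 about fit x 0.19032343605944665
wedge [-92.2   0. ] [106.8  42.7]
px 384 434 217 233
```

View pics/w8c.png

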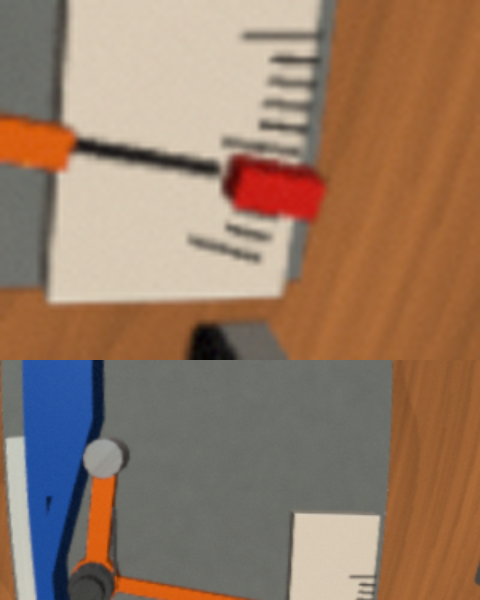

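The cloud has pointer and rider equal to within about 0.002–0.003 rad. The oblique view leaves some parallax doubt, so I'll take one more look from straight above the rider line.

Request:
{"name": "arm_command", "arguments": {"steps": [[0,-10,-2,0,0,0,0],[0,-20,-3,5,0,0,0],[0,-24,-4,10,0,0,0],[0,-24,-4,10,0,0,0],[0,-24,-4,10,0,0,0],[0,-17,-2,5,0,0,0],[0,-8,0,0,0,0,0],[0,0,0,0,0,0,0],[0,0,0,0,0,0,0],[0,0,0,0,0,0,0],[0,0,0,0,0,0,0]]}}

```text
time: 21.95
tcp_pos: [658.1, -278.2, 151.0]
tcp_rot: [[-0.188, 0.982, 0.0], [0.982, 0.188, 0.0], [0.0, 0.0, -1.0]]
wrist_force: [0.0, -0.3, -0.2]
grip_width: 85.0
```

```bash
python3 ang.py w9; python3 - <<'E'
from h import *
s=load('wrist');c=s['color'];p=wcloud(s);h=cv2.cvtColor(c,cv2.COLOR_BGR2HSV);z=p[...,2]
a=np.radians(JA);M=np.array([[np.sin(a),-np.cos(a)],[np.cos(a),np.sin(a)]]);q=(p[...,:2]-J0)@M.T;print('cam jig',M@(np.array(s['origin'])[:2]-J0),s['origin'][2])
r=((h[...,0]<5)|(h[...,0]>174))&(h[...,1]>150)&(abs(z-34.3)<1.2)&(q[...,1]>195)&(q[...,1]<235)&(abs(q[...,0]-114)<15)
print('minAreaRect rider top',cv2.minAreaRect(q[r].astype(np.float32)),r.sum())
m=r;v,u=np.nonzero(m);u0,v0=int(u.mean())-50,max(0,int(v.mean())-37);cv2.imwrite('pics/w9c.png',cv2.resize(c[v0:v0+75,u0:u0+100],(800,600),interpolation=cv2.INTER_CUBIC))
E
```

```text
tcp in jig [190.   80.3] 151.03396935254568 F jig [ 0.3 -0. ] -0.15291637787601503 grip 84.98448138756766 t 21.95
rider 222 [114.8 214.7] z 34.543374115223116 [108.1 204.3] [120.7 226.3]
orange 1179 [ 95.8 116.8] z 31.172111455471338 [82.7 70.7] [109.  165.5]
pointer 62 [108.8 185.1] z 26.320147540530712 [105.1 168.3] [112.6 201.9]
pivot 508 [80.7 36.5] z 58.22171725070133 [70.8 27. ] [89.8 46.2]
cam jig [110.4  80.4] 293.9128756908992
minAreaRect rider top ((114.8434066772461, 215.4029541015625), (21.989389419555664, 9.810304641723633), 78.00344848632812) 188ang.py:13: RuntimeWarning: Mean of empty slice.
  Q=q[m];print(n,m.sum(),Q.mean(0),'z',np.median(z[m]) if m.any() else 0,Q.min(0),Q.max(0))
  ret = um.true_divide(
Traceback (most recent call last):
  File "ang.py", line 13, in <module>
    Q=q[m];print(n,m.sum(),Q.mean(0),'z',np.median(z[m]) if m.any() else 0,Q.min(0),Q.max(0))
                                                                           ~~~~~^^^
ValueError: zero-size array to reduction operation minimum which has no identity
```

View pics/w9c.png

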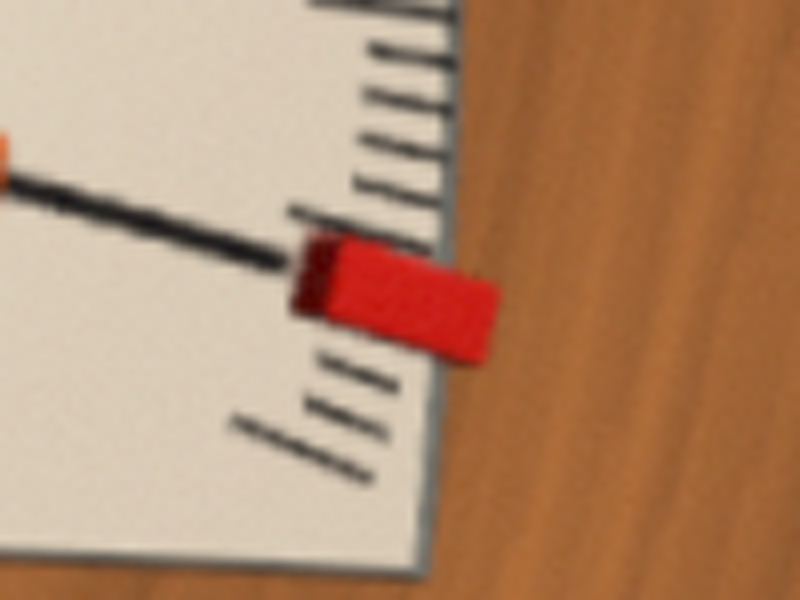

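From above, the pointer's line meets the rider's inner edge within about 0.5 mm of its middle (pointer 0.187–0.190, rider 0.188–0.191 rad). One last check that the bystanders haven't moved, then I'll hand in.

```bash
python3 - <<'E'
from h import *
a=cv2.imread('pics/top0.png');s=snap('top');c=s['color']
ok=True
for n,(u,v) in dict(flint=(246,256),sherd=(238,157),jar=(475,240),brush=(466,186)).items():
    d=np.abs(a[v-20:v+21,u-20:u+21].astype(int)-c[v-20:v+21,u-20:u+21]).max(2);print(n,(d>40).sum())
st=monitor.get_state();print(st['time'],st['wrist_force'],st['tcp_pos'])
E
```

```text
flint 0
sherd 0
jar 0
brush 449
22.05 [-0.4 -0.6  0.5] [ 658.  -278.4  151. ]
```

The brush patch differs, most likely because the arm is hanging over it in the top view. I'll back off and recheck.

Request:
{"name": "arm_command", "arguments": {"steps": [[0,0,0,-20,0,0,0],[0,15,0,-25,0,0,0],[0,28,0,-20,0,0,0],[0,32,0,0,0,0,0],[0,32,0,0,0,0,0],[0,32,0,0,0,0,0],[0,32,0,0,0,0,0],[0,32,0,0,0,0,0],[0,28,0,0,0,0,0],[0,15,0,0,0,0,0],[0,0,0,0,0,0,0],[0,0,0,0,0,0,0]]}}

```text
time: 23.05
tcp_pos: [612.0, -36.7, 216.0]
tcp_rot: [[-0.188, 0.982, 0.0], [0.982, 0.188, -0.0], [-0.0, 0.0, -1.0]]
wrist_force: [-0.4, 0.2, -0.4]
grip_width: 85.4
```

```bash
python3 - <<'E'
from h import *
a=cv2.imread('pics/top0.png');c=snap('top')['color'];ok=True
for n,(u,v) in dict(flint=(246,256),sherd=(238,157),jar=(475,240),brush=(466,186)).items():
    d=(np.abs(a[v-20:v+21,u-20:u+21].astype(int)-c[v-20:v+21,u-20:u+21]).max(2)>40).sum();print(n,d);ok&=d<30
print(monitor.get_state()['time'])
if ok: print(ctrl.close_job())
E
```

```text
flint 0
sherd 0
jar 0
brush 0
23.1
the job is handed in; nothing more can be done
None
```

The clamp is open and the job is handed in, at about 23 s of the 54 s allowed. I drew the wedge straight out by its tongue, laid it flat, let go and took it again by its tail. I then slid it along the fence under the roller. The first push left the pointer about 0.024 rad short, so I gripped the tail again, drove it about 6 mm further and let go.

- **Pointer and rider:** with the gripper clear, the pointer read 0.187–0.190 rad and the rider 0.188–0.191. That puts the pointer within 0.3–0.7 mm of the rider's middle, perhaps a hair short. The rider measured the same before and after.
- **Disagreement between checks:** an earlier slanted view had suggested the pointer was about 1 mm past the middle. I put this down to parallax and trusted the view from above.
- **Bystanders:** the flint, sherd, jar and brush look the same in the top camera before and after. The brush check failed once, but it passed after I moved the arm away; the arm had most likely been in that view.
- **Forces:** the largest reading I saw at the wrist was about 7 N.

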